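# Trip the long-arm interlock switch by hand

### The arm

A 6-joint arm with a two-finger parallel gripper is mounted at the origin on a cart in front of the work surface, level with it; the furniture and walls round the work are solid. World frame = base frame: x ahead of the robot, y to its left, z up, the work surface at z = 0. Lengths are in m, angles in rad, forces in N, time in s.
With the tool pointing down it reaches from about 0.35 to 0.775 m from the base axis. Payload 5.5 kg.
Tool frame: the origin (TCP) lies at the very end of the fingers, on their centre line; the grasp point (between the pads) lies 19 mm behind it; z points along the fingers, y is the line along which they close (so a half turn about z gives the same grasp; the last joint's range is limited). The gripper opens to 85 mm and grips with 20 to 120 N. Pads are 22 mm wide; open, the fingers measure 114 mm over their backs; the gripper's body (76 mm by 85 mm) begins 54 mm behind the grasp point. The pads swing forward as they close: fully open they stand 13 mm farther back than shut.
Start: joints at [-1.321, 0.313, 0.046, 1.304, 0, 1.431], TCP at [0.219, -0.532, 0.231] pointing down, gripper open.
Joint ranges: [-2.76, 2.76], [-0.86, 1.69], [-1.03, 1.26], [-2.2, 2.34], [-1.47, 1.5], [-3.14, 3.14]. Speed limits (rad/s): [2.57, 2.57, 3.14, 3.14, 3.14, 3.14].

### API

Orientations are given as a unit quaternion [w, x, y, z].
In Python, from workcell import env, cams, ticket, spotter gives the robot as it stands.
- The arm moves only by the tool jog_arm, never from a script. Its argument "increments" is a list that holds one entry, the list of rows, each a list of 7 numbers: the shift along the tool's x, y, z in units of 0.25 m (1.0 is 0.25 m), then the turn, a rotation vector about the tool's x, y, z in units of 180 degrees (1.0 is 180 degrees), then the closure in counts, from 0 (fully open) to 255 (shut). A call has 1 to 20 rows; each row shifts and turns the commanded pose from where the row before left it, along the tool's axes as they then stand; what a row does not reach is not made up. A row lasts 1/10 s, in which the tool goes at most 50 mm and 8.59 degrees, less where a joint would pass 70% of its speed; a pose out of reach is approached as far as the arm can. A call with a number of a shift or a turn outside -1 to 1 is refused whole. A call with a gripper value outside its range is refused whole. The fingers move at their own pace and stop on an object; "force" is the grip in N (left out, the last holds). Time passes only in rows, so rows that do not move let the fingers close. It gives the time, the measured TCP pose, the force, the opening and the grip force at its end, in the units of the state.
- env.get_state(): the state, without advancing time (a new reading comes with each control period).
- cams.read_camera(name): name is "scene" or "top" or "wrist"; returns a dict with "pixels" (420x560x3 uint8, red, green, blue), "fx", "fy", "cx", "cy" (pixels), "xyz" and "attitude" of the camera in the world; the wrist camera has in their place "mount" (4x4, takes a point from camera to tool coordinates, whose origin is the TCP and whose axes are the flange's). Camera axes: x right, y down, z forward; pixel columns grow to the right and rows downward; lengths in m; the calibration is good to about 2 mm. The wrist camera is an equidistant fisheye: a pixel r from the principal point sees the ray r / f radians off the axis. A picture is of the moment at which its call begins: read the wrist's pose just before it. There is no depth.
- ticket.hand_in(): hands the job in; it is judged then, once.
Trained networks look in the newest picture that a camera, given by its name, has taken for a name from the list of things; names that differ only in an ending like _2 or _b are one class to them, and where a whole thing is asked for, a point or a joint stands for the part that bears it (a point fixed in the world has none). Each returns a list of dicts, best first, with "conf" (0 to 1); they miss things now and then, are a little off and sometimes report something else, mostly with a low value. They report only what shows in the picture. A call takes as long as a camera call.
- spotter.find_in(target, camera): "uv" ([column, row] in pixels, amid what is visible of it).
- spotter.cut_out(target, camera): "region" (420x560 bool, what is visible of it) and "uv" ([column, row] in pixels, amid what is visible of it).
- spotter.landmark_of(target, camera): "uv" ([column, row] in pixels: a listed point, or the origin of a listed thing).
The state is a dict: "clock": time; "joint_pos": joint angles; "qvel": joint speeds; "tau": joint torques, N m; "tcp_pos": TCP position; "orientation": TCP orientation; "wrist_force": force on the tool from outside, world axes, zero at the start; "ft_torque": the same for the moment, N m; "finger_gap": finger opening in m; "grip_force": force on a finger pad.
Only numpy, scipy, OpenCV 4.12 (cv2) and the standard library are available. Lean on these libraries where they do the work, as an engineer would, in place of code of your own. Each camera call takes 0.05 s, during which the arm holds its last target. There are 200 camera calls.

### The job

Two door-interlock limit switches stand on the bench to be checked before they are fitted. On the one with the longer arm and the bigger roller, press the roller down until the switch clicks and keep it there for about half a second, without forcing the arm onto its end stop; then let go so that it springs all the way back up. Do not work the short-armed switch.

Things in the scene. Friction and masses are not known exactly. Their poses are not given: they have to be found in the camera images.
- long_switch: Switch to check, fixed to the bench: grey box housing (36 mm deep, 38 wide, top at 110 mm) on a steel bracket and 80x80x8 mm foot. Origin: centre of the foot's underside. x points to its back, y to the side the arm points to, z up. The arm sits in front of the housing (-x side) on a level shaft along x, at y = 0, z = 92 mm. It may stand left or right of the microscope, the other switch opposite.
- long_arm_roller (a point): Centre of the black roller (20 mm diameter, 11 mm wide, axis along the switch's x) at the tip of the long arm, 60 mm from the shaft; moves with the arm. At rest the arm slopes up 34 degrees and this point is at -43.5, +49.5, +126 mm in the switch's frame, the roller's top 136 mm above the bench, with nothing above or below it. Axes at rest: the switch's.
- long_arm (a joint): Turn of the long arm, rad: 0 at rest (up), grows as the roller is pressed down. Clicks at 0.40 (roller 22 mm down); 0.85 (49 mm down) counts as forced onto the end stop; 30 to 40 mm down is a good working point. The spring needs about 3 N to start, 5 N at the click, 8 N near the stop, with no force drop at the click; released, the arm springs back to 0.
- short_arm (a joint): Turn of the arm of the other switch, rad: 0 at rest, grows as it is pressed; to be left alone. That switch is the same but for a shorter arm (34 mm) and a smaller roller (12 mm diameter), and stands at least 0.4 m from the first, on the other side of the microscope.

How it is judged:
On the way:
1. the long arm is pressed past its click point (0.40 rad) and kept there for 0.2 s (value of joint long_arm above 0.4 rad), for 0.2 s.
At the end, for the whole second after the job is handed in: After having clicked, the long arm is let go and back up at rest (within 0.06 rad), and the short arm is at rest too (within 0.06 rad) (value of joint each of long_arm, short_arm below 0.06 rad); the robot touches nothing.
It fails at once if the long arm is forced onto its end stop (past 0.85 rad) (value of joint long_arm above 0.85 rad).
It fails at once if the short-armed switch is worked (past 0.15 rad) (value of joint short_arm above 0.15 rad).
It also fails if it takes over 32 s, if anything falls off the work surface, if the arm or the gripper's body presses on something with over 40 N, if the wrist force passes 120 N, or if a joint passes its speed limit or range.

## Working session

There is one attempt and no reset: what is moved stays moved. The work goes in short steps, Python scripts to look and compute and a tool call to move; the robot and the scene stay as the last step left them, time stands still between calls to the robot, and variables do not carry over. Pictures are saved under pics/ and viewed, at most 10 in all, crops included, and the job is handed in when it is done.

Besides the shell and the picture viewer there is one more tool, called as name([rows], argument=value, ...), one row to a line, values as JSON. jog_arm: Moves the arm, as the interface text tells. Shifts and turns lie within -1 to 1; 1 stands for 0.25 m of shift or 180 degrees of turn. Its arguments: {"type":"object","properties":{"increments":{"type":"array"},"force":{"type":"number"}},"required":["increments"]}

```bash
mkdir -p pics
python3 - <<'E'
from workcell import env,cams,ticket,spotter
import cv2,numpy as np
s=env.get_state();print({k:np.round(s[k],3) for k in('clock','tcp_pos','orientation','finger_gap')})
for c in('scene','top'):
    r=cams.read_camera(c);cv2.imwrite(f'pics/{c}0.png',r['pixels'][:,:,::-1])
    print(c,r['fx'],r['cx'],r['cy'],r['xyz'],r['attitude'])
    for t in('long_arm_roller','long_switch'):
        print(t,[(d['uv'],d['conf']) for d in spotter.landmark_of(t,c)])
E
```

```text
{'clock': np.float64(0.0), 'tcp_pos': array([ 0.218, -0.531,  0.23 ]), 'orientation': array([-0.001,  0.981,  0.194, -0.   ]), 'finger_gap': np.float64(0.085)}
scene 416.51628169697454 288.1955283625406 205.99302835386962 [0.12122897 0.54401636 0.9011898 ] [ 0.1079464  -0.27235735  0.88632166 -0.35861256]
long_arm_roller [([321.7, 147.9], 0.47)]
long_switch [([325.6, 164.7], 0.95)]
top 407.6054610492012 280.13082524021326 214.56907085705018 [ 0.48147937 -0.09500057  1.22039207] [-0.00980313  0.71542776 -0.69816119  0.0252581 ]
long_arm_roller [([361.5, 195.1], 0.61)]
long_switch [([373.7, 192.0], 0.67)]
```

View pics/scene0.png

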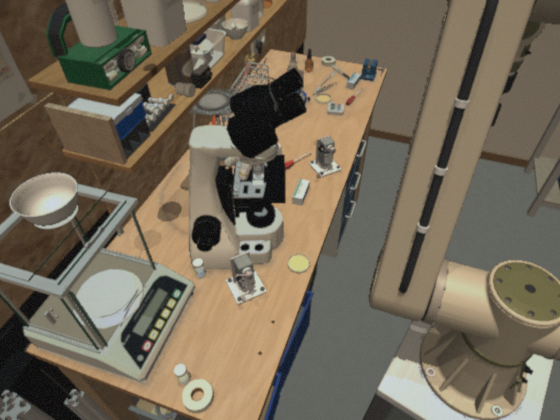

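View pics/top0.png

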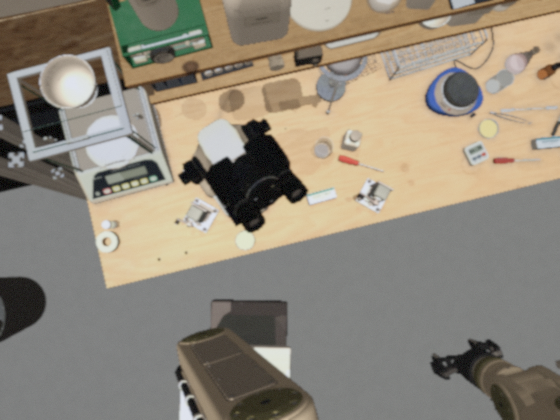

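The switches are at (199,213) and (374,195) in the top view, and at (245,280) and (325,155) in the scene view. I'll zoom in on both to compare the arms.

Run:
```python
import cv2,numpy as np
t=cv2.imread('pics/top0.png');s=cv2.imread('pics/scene0.png')
f=lambda i,u,v,h:cv2.resize(i[v-h:v+h,u-h:u+h],(390,290*390//390),interpolation=cv2.INTER_CUBIC) if 0 else cv2.resize(i[v-h:v+h,u-h:u+h],(300,300),interpolation=cv2.INTER_CUBIC)
cv2.imwrite('pics/crop.png',np.vstack([np.hstack([f(t,199,213,30),f(t,374,195,30)]),np.hstack([f(s,245,278,30),f(s,325,157,30)])]))
```

```text
(no output)
```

View pics/crop.png

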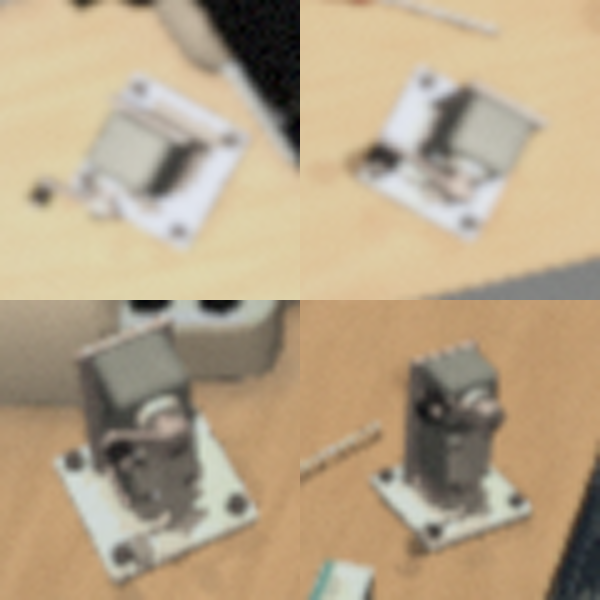

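The right-hand switch at top (374,195) is the long-armed one: its roller is bigger and the horizontal reach is about 48 mm. Its arm points roughly to +y. Next I'll locate the roller, foot and yaw.

```bash
cat > h.py <<'E'
from workcell import env,cams,ticket,spotter
import numpy as np,cv2
from scipy.spatial.transform import Rotation as R
from scipy.optimize import least_squares
rot=lambda q:R.from_quat(np.roll(q,-1))
P0=np.array([[0,0,0],[-.0435,.0495,.126]])
def proj(r,p):
    c=rot(r['attitude']).inv().apply(np.atleast_2d(p)-r['xyz']);return np.c_[r['fx']*c[:,0]/c[:,2]+r['cx'],r['fy']*c[:,1]/c[:,2]+r['cy']]
def atz(r,uv,z):
    d=rot(r['attitude']).apply([(uv[0]-r['cx'])/r['fx'],(uv[1]-r['cy'])/r['fy'],1]);return r['xyz']+d*(z-r['xyz'][2])/d[2]
def sw(p,l):return R.from_euler('z',p[2]).apply(np.atleast_2d(l))+[p[0],p[1],0]
E
python3 - <<'E'
from h import *
T=cams.read_camera('top');a=spotter.cut_out('long_arm_roller','top');S=cams.read_camera('scene')
t=np.array([[361.5,195.1],[373.7,192]]);s=np.array([[321.7,147.9],[325.6,164.7]])
print('roller',atz(T,t[0],.126),atz(S,s[0],.126));print('foot',atz(T,t[1],0),atz(S,s[1],0))
# foot top corners by eye (z=8mm): top crop & scene crop
ct=np.array([[425,65],[545,122],[470,242],[355,175]])/5+[-60+344,165]
cs=np.array([[370,478],[432,550],[532,515]])/5+[-60+295,127-60]
ct[:,0]+=0
for c in ct:print('T',atz(T,c,.008).round(4))
for c in cs:print('S',atz(S,c,.008).round(4))
rp_t=np.array([378,157])/5+[284,165]; rp_s=np.array([432,410])/5+[235,67]
print('eye roller',rp_t,rp_s,atz(T,rp_t,.126),atz(S,rp_s,.126))
for d in a: print(d['uv'],d['conf'],d['region'].sum())
E
```

```text
roller [ 0.59435653 -0.33730852  0.126     ] [ 0.59034928 -0.33401527  0.126     ]
foot [ 0.61772024 -0.40211028  0.        ] [ 6.09730933e-01 -4.06861121e-01 -1.11022302e-16]
T [ 0.6587 -0.3854  0.008 ]
T [ 0.6262 -0.4583  0.008 ]
T [ 0.5528 -0.4138  0.008 ]
T [ 0.5913 -0.3441  0.008 ]
S [ 0.6563 -0.3766  0.008 ]
S [ 0.5857 -0.3387  0.008 ]
S [ 0.5494 -0.4045  0.008 ]
eye roller [359.6 196.4] [321.4 149. ] [ 0.59069066 -0.33219237  0.126     ] [ 0.5883799  -0.32898006  0.126     ]
[363.4, 199.4] 0.54 57
```

jog_arm([
  [[0.141, -0.015, 0, 0, 0, 0, 255], [0.141, -0.015, 0, 0, 0, 0, 255], [0.141, -0.015, 0, 0, 0, 0, 255], [0.141, -0.015, 0, 0, 0, 0, 255], [0.141, -0.015, 0, 0, 0, 0, 255], [0.141, -0.015, 0, 0, 0, 0, 255], [0.141, -0.015, 0, 0, 0, 0, 255], [0.141, -0.015, 0, 0, 0, 0, 255], [0.141, -0.015, 0, 0, 0, 0, 255], [0.141, -0.015, 0, 0, 0, 0, 255], [0.141, -0.015, 0, 0, 0, 0, 255], [0.141, -0.015, 0, 0, 0, 0, 255], [0, 0, 0.02, 0, 0, -0.043, 255], [0, 0, 0.02, 0, 0, -0.043, 255], [0, 0, 0.02, 0, 0, -0.043, 255], [0, 0, 0.02, 0, 0, -0.043, 255], [0, 0, 0.02, 0, 0, -0.043, 255], [0, 0, 0, 0, 0, 0, 255], [0, 0, 0, 0, 0, 0, 255]],
])

```text
clock: 2.35
tcp_pos: [0.5926, -0.3295, 0.2063]
orientation: [-0.0, 0.862, 0.506, -0.0]
wrist_force: [0.3, -0.0, 0.0]
finger_gap: 0.0002
grip_force: 0.0
```

Run:
```python
from h import *
s=env.get_state();print({k:np.round(s[k],4) for k in('clock','tcp_pos','orientation','finger_gap','wrist_force')})
w=cams.read_camera('wrist');T=s
cv2.imwrite('pics/w1.png',w['pixels'][:,:,::-1])
M=np.array(w['mount']);Rt=rot(s['orientation']);o=Rt.apply(M[:3,3])+s['tcp_pos']
def wz(uv,z):
    x=np.array([uv[0]-w['cx'],uv[1]-w['cy']])/w['fx'];r=np.hypot(*x)
    d=Rt.apply(M[:3,:3]@np.r_[x/r*np.sin(r),np.cos(r)]);return o+d*(z-o[2])/d[2]
def pw(p):
    c=M[:3,:3].T@(Rt.inv().apply(p-o));th=np.arctan2(np.hypot(c[0],c[1]),c[2]);return c[:2]/np.hypot(*c[:2])*th*w['fx']+[w['cx'],w['cy']]
for t,z in(('long_arm_roller',.126),('long_switch',0)):
    for d in spotter.landmark_of(t,'wrist'):print(t,d['uv'],d['conf'],wz(d['uv'],z))
print('tcp at',pw(s['tcp_pos']),'pred roller',pw(np.array([.591,-.334,.126])),'foot',pw(np.array([.606,-.399,0])))
```

```text
{'clock': np.float64(2.35), 'tcp_pos': array([ 0.5926, -0.3295,  0.2063]), 'orientation': array([-1.000e-04,  8.623e-01,  5.064e-01, -1.000e-04]), 'finger_gap': np.float64(0.0002), 'wrist_force': array([ 0.2906, -0.0436,  0.0079])}
long_arm_roller [277.9, 220.5] 0.78 [ 0.59349853 -0.33232902  0.126     ]
long_switch [314.3, 220.5] 0.8 [ 0.60695483 -0.39638258  0.        ]
tcp at [274.69655906 274.62394153] pred roller [276.03371763 223.88726001] foot [314.57940621 222.71145166]
```

View pics/w1.png

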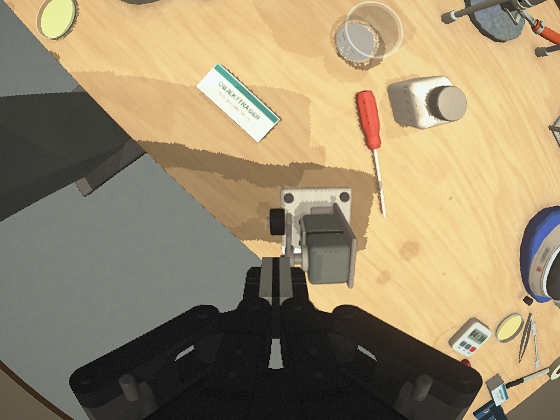

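The wrist view shows the roller at (277,222), just ahead of the fingertips, on the long-armed switch. I'll centre on it and press to z of about 0.10 m, roughly 34 mm down.

jog_arm([
  [[0.008, 0.004, 0.08, 0, 0, 0, 255], [0, 0, 0.08, 0, 0, 0, 255], [0, 0, 0.08, 0, 0, 0, 255], [0, 0, 0.03, 0, 0, 0, 255], [0, 0, 0.03, 0, 0, 0, 255], [0, 0, 0.03, 0, 0, 0, 255], [0, 0, 0.03, 0, 0, 0, 255], [0, 0, 0.03, 0, 0, 0, 255], [0, 0, 0.03, 0, 0, 0, 255], [0, 0, 0, 0, 0, 0, 255], [0, 0, 0, 0, 0, 0, 255], [0, 0, 0, 0, 0, 0, 255]],
])

```text
clock: 3.7
tcp_pos: [0.5967, -0.3279, 0.1042]
orientation: [0.002, 0.861, 0.508, 0.002]
wrist_force: [1.3, 4.4, 5.7]
finger_gap: -0.0001
grip_force: 3.2
```

Run:
```python
from h import *
s=env.get_state();print({k:np.round(s[k],4) for k in('clock','tcp_pos','wrist_force')})
w=cams.read_camera('wrist');cv2.imwrite('pics/w2.png',w['pixels'][130:350,140:420,::-1].repeat(2,0).repeat(2,1))
```

```text
{'clock': np.float64(3.7), 'tcp_pos': array([ 0.5967, -0.3279,  0.1042]), 'wrist_force': array([1.2854, 4.4168, 5.693 ])}
```

View pics/w2.png

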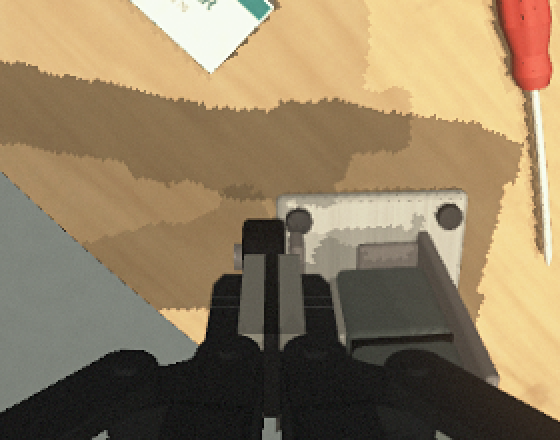

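The roller is held about 32 mm down at 5.7 N, past the click and short of the stop. I'll hold a little longer, then lift off and back away.

jog_arm([
  [[0, 0, 0, 0, 0, 0, 255], [0, 0, 0, 0, 0, 0, 255], [0, 0, 0, 0, 0, 0, 255], [0, 0, -0.04, 0, 0, 0, 255], [0, 0, -0.04, 0, 0, 0, 255], [0, 0, -0.04, 0, 0, 0, 255], [0, 0, -0.04, 0, 0, 0, 255], [0, 0, -0.06, 0, 0, 0, 255], [0, 0, -0.08, 0, 0, 0, 255], [0, 0, -0.08, 0, 0, 0, 255], [0, 0, -0.08, 0, 0, 0, 255], [0, 0, 0, 0, 0, 0, 255], [0, 0, 0, 0, 0, 0, 255], [0, 0, 0, 0, 0, 0, 255]],
])

```text
clock: 5.15
tcp_pos: [0.5939, -0.3277, 0.2147]
orientation: [-0.001, 0.861, 0.508, -0.0]
wrist_force: [-0.4, -0.5, -1.1]
finger_gap: 0.0001
grip_force: 0.0
```

Run:
```python
from h import *
s=env.get_state();print({k:np.round(s[k],4) for k in('clock','tcp_pos','wrist_force')})
w=cams.read_camera('wrist');cv2.imwrite('pics/w3.png',w['pixels'][130:350,140:420,::-1].repeat(2,0).repeat(2,1))
print([(d['uv'],d['conf']) for d in spotter.landmark_of('long_arm_roller','wrist')])
```

```text
{'clock': np.float64(5.15), 'tcp_pos': array([ 0.5939, -0.3277,  0.2147]), 'wrist_force': array([-0.3547, -0.5306, -1.0938])}
[([277.3, 220.1], 0.83)]
```

View pics/w3.png

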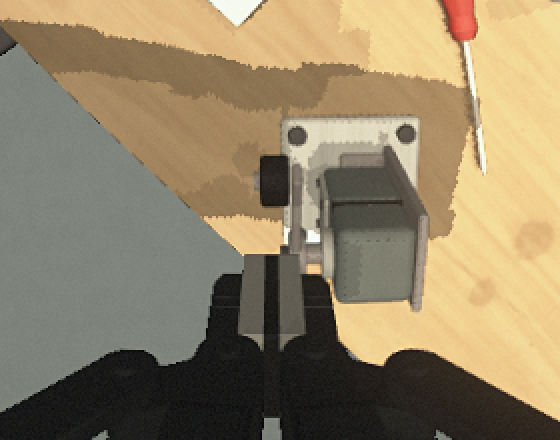

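The roller is back at (277,220), where it was before the press, and the tool is clear about 80 mm above it, so I'm handing in.

```bash
python3 -c "
from workcell import ticket;print(ticket.hand_in())"
```

```text
the job is handed in; nothing more can be done
None
```

I pressed the long-armed switch's roller about 32 mm down, past its click and short of the end stop. I held it for over half a second and let it spring back up, never went near the short-armed switch, and handed the job in at about 5 s on the robot clock; no verdict was returned.

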